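# Fill a jar with rock sugar through the dosing funnel

## Task

Pour all six amber sugar lumps from the steel scoop into the funnel of the filling stand and stand the empty scoop upright on the table again. With all the lumps in the funnel, push the red plunger fully down and hold it until every lump has dropped into the glass jar below, then let it spring back up. Leave the jar standing in its place under the funnel, and do not disturb the two pots and the wooden tamper.

Things in the scene. Friction and masses are not known exactly. Their poses are not given: they have to be found in the camera images.
- stand: Filling stand, fixed to the table: grey foot plate (225 x 120 x 12 mm), a grey column at its +x end (the far side from the robot), and a round steel funnel on an arm. Origin: on the table, straight below the funnel's axis; z up. Column 48 x 44 mm, its axis at x = +120 mm, top at z = 188 mm.
- funnel_rim (a point): Centre of the funnel's mouth, 190 mm above the table. Mouth 162 mm across inside, narrowing to a throat 58 mm across; funnel 66 mm deep with its throat.
- throat (a point): Centre of the lower end of the funnel's throat, 124 mm above the table. A sliding gate right below it is shut as long as the plunger is up, and holds what is in the funnel.
- plunger (a joint): Sprung red-capped plunger on top of the column: 0 m when up, 0.020 m when fully down (5 to 10 N); it opens the gate in proportion, fully open at 0.018 m or more, and springs back when let go, shutting the gate.
- plunger_top (a point): Centre of the top of the red cap (38 mm across), 225 mm above the table when up; moves straight down when pressed.
- jar: Loose clear glass jar, 79 mm across, 95 mm high, wall 3 mm, floor 5 mm, standing between four short pins on the foot plate right below the throat. Origin: centre of its underside, z up.
- scoop: Loose steel scoop, 133 x 70 mm, walls 44 mm high, 0.2 kg, standing on its flat floor. Open mouth at its -x end, where the floor rises to a lip 56 mm wide. Black grip bar above its middle: 20 mm wide (y), x from -32 to +60 mm, z from 74 to 102 mm, on a post at the back wall. Origin: underside, 73 mm behind the lip; z up.
- scoop_grip (a point): Point on the black grip bar to take it, at [0, 0, 88] mm in the scoop's frame, near the centre of mass; pinch along the scoop's y.
- scoop_lip (a point): Middle of the scoop's pouring lip, at [-73, 0, 10] mm in the scoop's frame.
- pot_sugar: White pot with a blue lid, bystander, 69 mm across, 85 mm high. Origin: centre of its underside.
- tamper: Wooden tamper with a round foot, bystander, 81 mm across, 98 mm high. Origin: centre of its underside.
- pot_raisin: White pot with a red lid, bystander, 64 mm across, 68 mm high. Origin: centre of its underside.
- lump0_mid (a point): Middle of amber rock-sugar lump no. 1 of 6 (about 20 x 18 x 19 mm, 15 g, slides easily), in the scoop at the start.
- lump1_mid (a point): Middle of amber rock-sugar lump no. 2 of 6 (about 20 x 18 x 19 mm, 15 g, slides easily), in the scoop at the start.
- lump2_mid (a point): Middle of amber rock-sugar lump no. 3 of 6 (about 20 x 18 x 19 mm, 15 g, slides easily), in the scoop at the start.
- lump3_mid (a point): Middle of amber rock-sugar lump no. 4 of 6 (about 20 x 18 x 19 mm, 15 g, slides easily), in the scoop at the start.
- lump4_mid (a point): Middle of amber rock-sugar lump no. 5 of 6 (about 20 x 18 x 19 mm, 15 g, slides easily), in the scoop at the start.
- lump5_mid (a point): Middle of amber rock-sugar lump no. 6 of 6 (about 20 x 18 x 19 mm, 15 g, slides easily), in the scoop at the start.
There are look-alikes about, which are no part of the job. Leave any green look-alike of the jar alone.

How it is judged:
By the outcome, as a careful person would: the job done as asked, in the order asked, and still so for the second after the job is handed in, with the robot touching nothing.
It also fails if it takes over 72 s, if anything falls off the work surface, if the arm or the gripper's body presses on something with over 40 N, if the wrist force passes 120 N, or if a joint passes its speed limit or range.

## Robot

A 7-joint arm with a two-finger parallel gripper is mounted at the origin on a cart in front of the work surface, level with it; the furniture and walls round the work are solid. World frame = base frame: x ahead of the robot, y to its left, z up, the work surface at z = 0. Lengths are in m, angles in rad, forces in N, time in s.
With the tool pointing down it reaches from about 0.425 to 0.825 m from the base axis. Payload 3.6 kg.
Tool frame: the origin (TCP) lies between the finger pads; the fingertips stand 19 mm ahead of it and the grasp point (between the pads) is the TCP; z points along the fingers, y is the line along which they close (so a half turn about z gives the same grasp; the last joint's range is limited). The gripper opens to 93 mm and grips with 3 to 60 N. Pads are 15 mm wide; open, the fingers measure 128 mm over their backs; the gripper's body (75 mm by 188 mm) begins 65 mm behind the grasp point.
Start: joints at [1.22, 0.615, -0.013, 1.423, 0.008, 1.103, -0.04], TCP at [0.207, -0.616, 0.238] pointing down, gripper open.
Joint ranges: [-3.12, 3.12], [-0.3, 2.06], [-1.34, 1.32], [0.26, 2.42], [-1.36, 4.5], [0.01, 1.98], [-2.84, 2.84]. Speed limits (rad/s): [2.79, 2.79, 3.14, 3.14, 3.14, 3.14, 3.14].

## Interface

Orientations are given as a unit quaternion [x, y, z, w].
In Python, from cell import * gives the robot as it stands.
- The arm moves only by the tool drive_tool, never from a script. Its arguments are lists of equal length, an entry for each row: "grip": the opening, from 0 (shut) to 1 (fully open); "translation": the shift along the tool's x, y, z in mm, a list of three; "turn": the turn, a rotation vector about the tool's x, y, z in degrees, a list of three. In form: {"grip": [grip, ...], "translation": [[x, y, z], ...], "turn": [[ax, ay, az], ...]}. A call has 1 to 12 rows; each row is the pose to reach, as a shift and turn from the pose commanded when the call began, along the tool's axes at that moment; what a row does not reach only later rows make up. A row lasts 1/12 s, in which the tool goes at most 41.7 mm and 7.16 degrees, less where a joint would pass 70% of its speed; a pose out of reach is approached as far as the arm can. A call with a gripper value outside its range is refused whole. The fingers move at their own pace and stop on an object; "newtons" is the grip in N (left out, the last holds). Time passes only in rows, so rows that repeat a pose let the fingers close. It gives the time, the measured TCP pose, the force, the opening and the grip force at its end, in the units of the state.
- get_state(): the state, without advancing time (a new reading comes with each control period).
- snapshot(name): name is "side" or "top"; returns (picture, depth): 384x512x3 uint8, red, green, blue; 384x512 float32, m along the optical axis (not along the pixel's ray), 0 where there is no reading.
- camera_info(name): a dict with "camera_matrix" (3x3 intrinsics, pixels), "dist" ([k1, k2, p1, p2, k3] as OpenCV has them; the pictures are not rectified), "origin" and "rotation" of the camera in the world. Camera axes: x right, y down, z forward; pixel columns grow to the right and rows downward; lengths in m; the calibration is good to about 2 mm. A picture is of the moment at which its call begins. camera_info takes no time and is no camera call.
- hand_in(): hands the job in; it is judged then, once.
The state is a dict: "t": time; "joint_positions": joint angles; "joint_vel": joint speeds; "joint_torque": joint torques, N m; "tool_pos": TCP position; "orientation": TCP orientation; "wrist_force": force on the tool from outside, world axes, zero at the start; "wrist_torque": the same for the moment, N m; "opening": finger opening in m; "gripper_force": force on a finger pad.
Only numpy, scipy, OpenCV 4.12 (cv2) and the standard library are available. Lean on these libraries where they do the work, as an engineer would, in place of code of your own. Each camera call takes 0.05 s, during which the arm holds its last target. There are 200 camera calls.

## Working session

There is one attempt and no reset: what is moved stays moved. The work goes in short steps, Python scripts to look and compute and a tool call to move; the robot and the scene stay as the last step left them, time stands still between calls to the robot, and variables do not carry over. Pictures are saved under pics/ and viewed, at most 10 in all, crops included, and the job is handed in when it is done.

Besides the shell and the picture viewer there is one more tool, called after ">>>" as name(argument=value, ...), one argument or row to a line, values as JSON. drive_tool: Moves the arm, as the interface text tells. Its arguments: {"type":"object","properties":{"grip":{"type":"array","items":{"type":"number"}},"translation":{"type":"array","items":{"type":"array","items":{"type":"number"}}},"turn":{"type":"array","items":{"type":"array","items":{"type":"number"}}},"newtons":{"type":"number"}},"required":["grip","translation","turn"]}

```bash
ls; mkdir -p pics
cat > h.py <<'E'
from cell import *
import numpy as np, cv2
def cloud(name):
    im,d=snapshot(name); c=camera_info(name)
    K=np.array(c["camera_matrix"],float); dist=np.array(c["dist"],float)
    h,w=d.shape; u,v=np.meshgrid(np.arange(w),np.arange(h))
    p=cv2.undistortPoints(np.stack([u,v],-1).reshape(-1,1,2).astype(float),K,dist).reshape(h,w,2)
    P=np.concatenate([p,np.ones((h,w,1))],-1)*d[...,None]
    W=P@np.array(c["rotation"]).T+np.array(c["origin"])
    W[d==0]=np.nan
    return im,d,W
E
python3 - <<'E'
from h import *
for n in("side","top"):
    im,d,W=cloud(n); np.savez(f"{n}0.npz",im=im,d=d,W=W)
    c=camera_info(n); print(n,np.round(c["origin"],3),np.round(c["rotation"],2).tolist())
    cv2.imwrite(f"pics/{n}0.png",cv2.resize(im[...,::-1],(800,600)))
s=get_state(); print(s)
E
```

```text
picsTraceback (most recent call last):
  File "<stdin>", line 3, in <module>
  File "h.py", line 9, in cloud
    W=P@np.array(c["rotation"]).T+np.array(c["origin"])
      ~^~~~~~~~~~~~~~~~~~~~~~~~~~
ValueError: matmul: Input operand 1 has a mismatch in its core dimension 0, with gufunc signature (n?,k),(k,m?)->(n?,m?) (size 4 is different from 3)
```

Rotation is a quaternion.

```bash
sed -i 's/np.array(c\["rotation"\]).T/R.from_quat(c["rotation"]).as_matrix().T/; 2a from scipy.spatial.transform import Rotation as R' h.py
python3 - <<'E'
from h import *
for n in("side","top"):
    im,d,W=cloud(n); np.savez(f"{n}0.npz",im=im,d=d,W=W)
    c=camera_info(n); print(n,np.round(c["origin"],3),R.from_quat(c["rotation"]).as_matrix().round(2).tolist())
    cv2.imwrite(f"pics/{n}0.png",cv2.resize(im[...,::-1],(800,600)))
s=get_state(); print(s)
E
```

```text
side [ 0.393 -0.802  0.845] [[0.98, -0.11, 0.15], [-0.18, -0.65, 0.74], [0.02, -0.75, -0.66]]
top [ 0.467 -0.02   1.572] [[-0.0, -1.0, 0.07], [-1.0, 0.0, -0.0], [0.0, -0.07, -1.0]]
{'t': 0.15, 'joint_positions': array([ 1.21949008,  0.61568599, -0.01261987,  1.42448417,  0.00810842,
        1.10339848, -0.04041844]), 'joint_vel': array([ 0.00053621, -0.00141118, -0.00034534, -0.00324395, -0.00024698,
       -0.00108042,  0.00112946]), 'joint_torque': array([ 7.81984963e-04, -4.59348822e+01,  2.09356751e-01, -1.65942836e+01,
       -6.11332012e-02,  1.81554101e-02,  1.57440559e-04]), 'tool_pos': array([ 0.20727068, -0.61548787,  0.23676989]), 'orientation': array([ 9.86836932e-01,  1.61715624e-01, -1.66278175e-04, -9.48436179e-04]), 'wrist_force': array([-0.22155872,  0.06563418, -0.60023196]), 'wrist_torque': array([0.02923716, 0.01259864, 0.02095148]), 'gripper_force': 0.0, 'opening': 0.09344414132712556}
```

View pics/side0.png

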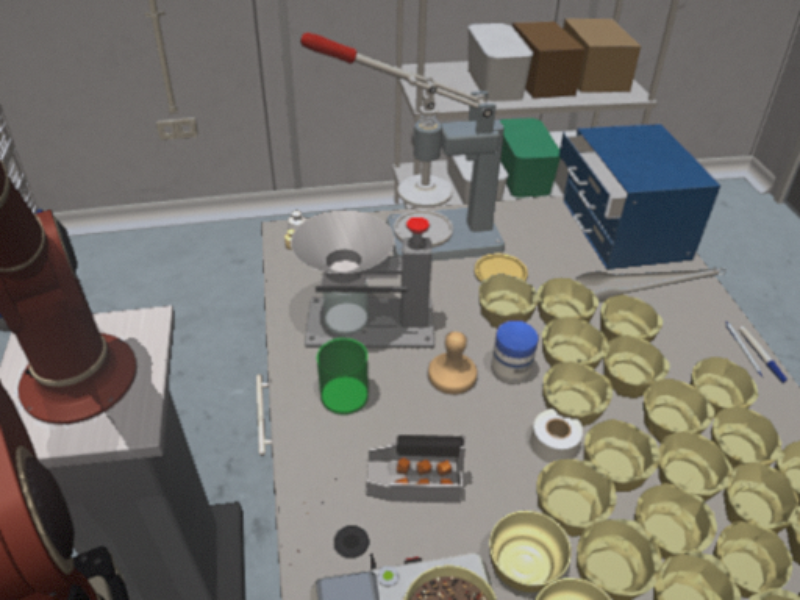

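View pics/top0.png

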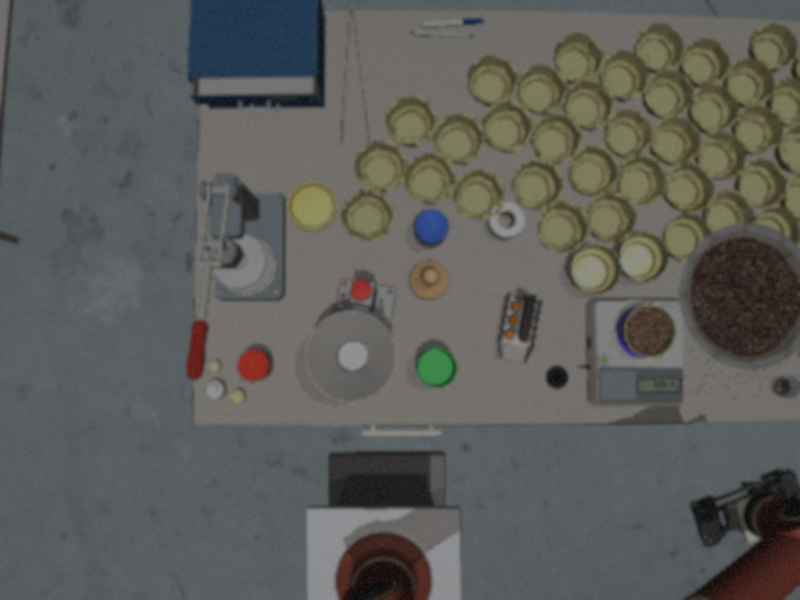

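Side view: scoop at (415,465) with its mouth to the left (towards the robot) and six amber lumps. The funnel is at (345,245), the plunger's red cap at (418,226), the clear jar at (346,315) and a green look-alike jar at (344,375), which stays untouched. The tamper is at (453,362) and the blue-lid pot at (515,350). 
Top view: scoop (518,325), funnel (350,355), red cap (361,290), red-lid pot (254,364). The round red press handle and the white cup at (507,220) are distractors.

Run:
```python
from h import *
D={n:np.load(f"{n}0.npz") for n in("side","top")}
def comps(n,m,box,lab,amin=6):
    W=D[n]["W"]; x0,y0,x1,y1=[int(v*.64) for v in box]
    mm=np.zeros_like(m); mm[y0:y1,x0:x1]=m[y0:y1,x0:x1]
    k,l,s,c=cv2.connectedComponentsWithStats(mm.astype(np.uint8))
    for i in range(1,k):
        if s[i,4]<amin: continue
        P=W[(l==i)]; P=P[~np.isnan(P[:,0])]
        if len(P): print(n,lab,c[i].round(1),s[i,4],"med",np.median(P,0).round(4),"min",np.percentile(P,3,axis=0).round(3),"max",np.percentile(P,97,axis=0).round(3))
for n in D:
    im=D[n]["im"]; hsv=cv2.cvtColor(im,cv2.COLOR_RGB2HSV); H,S,V=[hsv[...,i].astype(int) for i in range(3)]
    red=((H<6)|(H>174))&(S>170)&(V>120); amb=(H>5)&(H<18)&(S>150); blk=V<60
    bx={"side":dict(red=(395,210,440,245),amb=(360,430,470,500),blk=(380,425,475,465),blue=(490,310,545,350),green=(310,330,375,415)),
        "top":dict(red=(200,270,380,390),amb=(495,285,545,365),blk=(495,280,545,365),blue=(405,200,455,250),green=(410,340,460,395))}[n]
    comps(n,red,bx["red"],"red");comps(n,amb,bx["amb"],"amb",3);comps(n,blk,bx["blk"],"blk")
    comps(n,(H>105)&(H<125)&(S>150),bx["blue"],"blue",30);comps(n,(H>50)&(H<75)&(S>150),bx["green"],"green",60)
# funnel rim: points z in .18-.195 within top box
W=D["top"]["W"]; sub=W[int(295*.64):int(410*.64),int(285*.64):int(405*.64)].reshape(-1,3)
r=sub[(sub[:,2]>.183)&(sub[:,2]<.2)]; print("rim n",len(r))
xy=r[:,:2]; A=np.c_[2*xy,np.ones(len(xy))]; s=np.linalg.lstsq(A,(xy**2).sum(1),rcond=None)[0]; print("rim c",s[:2],"R",np.sqrt(s[2]+s[0]**2+s[1]**2), xy.min(0),xy.max(0))
t=D["top"]["im"][170:250,310:360]; 
Z=(W[180:242:2,312:352:2,2]*1000)
print(np.nan_to_num(Z).astype(int))
cv2.imwrite("pics/crop.png",np.hstack([cv2.resize(t[...,::-1],(375,600),interpolation=cv2.INTER_CUBIC),cv2.resize(D["side"]["im"][265:330,225:305][...,::-1],(425,600*425//738 if 0 else 600),interpolation=cv2.INTER_CUBIC)]))
```

```text
side red [267.1 143.4] 87 med [0.581  0.0327 0.2245] min [0.568 0.019 0.222] max [0.596 0.046 0.227]
side amb [257.8 297.2] 43 med [ 0.5076 -0.2628  0.0196] min [ 0.501 -0.27   0.014] max [ 0.515 -0.255  0.023]
side amb [271.1 297.9] 43 med [ 0.5365 -0.2695  0.019 ] min [ 0.53  -0.276  0.014] max [ 0.544 -0.262  0.022]
side amb [283.9 298.3] 41 med [ 0.5649 -0.2762  0.0193] min [ 0.558 -0.282  0.015] max [ 0.572 -0.269  0.024]
side amb [258.2 307.1] 8 med [ 0.5042 -0.2901  0.0218] min [ 0.5   -0.293  0.021] max [ 0.507 -0.288  0.023]
side amb [271.  307.5] 10 med [ 0.5315 -0.2959  0.0216] min [ 0.527 -0.298  0.02 ] max [ 0.536 -0.293  0.023]
side amb [285.  307.6] 12 med [ 0.5618 -0.3017  0.0219] min [ 0.556 -0.303  0.018] max [ 0.568 -0.299  0.024]
side blk [273.9 285.3] 461 med [ 0.5355 -0.2895  0.0983] min [ 0.498 -0.301  0.08 ] max [ 0.575 -0.276  0.104]
side blue [330.7 214.4] 334 med [ 0.7237 -0.0974  0.0833] min [ 0.696 -0.124  0.081] max [ 0.749 -0.069  0.086]
side green [220. 252.] 508 med [ 0.4374 -0.1424  0.0451] min [ 0.409 -0.146  0.011] max [ 0.468 -0.128  0.086]
top re
[... 2790 characters left out ...]
  -1   1
    1  -5]
 [  0   4   2   4  17   9   5   2   4   6  -1   5   0  27   2   4  -3  -6
    1   1]
 [ -5   2   8   2  11  11   9   6  11  10  11  -3   7  37   1   0  -1   0
    5   4]
 [ -2   0   1  -6  -1  -1  -3   4  14  18   9  12  17   0   2   1   0   4
    2   2]
 [  1   1   3  -2   0   0   0   8   5   3   1   0   0  -4   2   4  -1   1
   -6   1]
 [  7   4  -1   0  -1   0  -2   0  -1  -2   4  -3  -2   2  -3  -1   0  -3
    0   8]
 [ -4   0   0   3  -2   0   1   7   7  -2   0   6  -2   2   1   1  -1   4
   -3  -1]
 [  4   6  -1   0   5  -4  -1   0   0   1   3  -3  -1   1  -2  -3  -6   6
    6  11]
 [  2  -1   2  -1   4   4   0   5   1   1   2   3  -2   0   3   0  -3   3
   -4  11]]
```

View pics/crop.png

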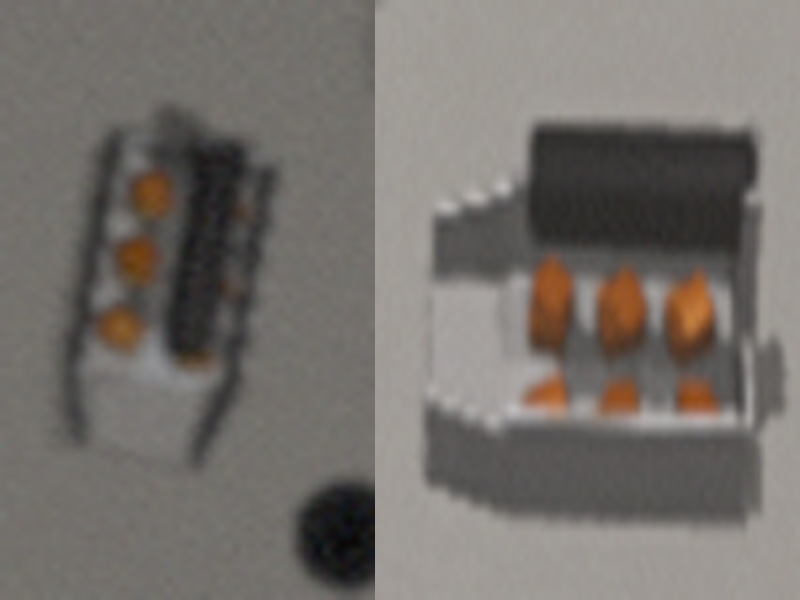

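Only one scoop fits the description: steel, black bar, amber lumps, at top (518,325) and side (415,465). The crop confirms it. Its yaw is about -13.4° and its mouth faces the robot. First move: translate above it.

>>> drive_tool(
  grip=[1,1,1,1,1,1,1,1,1,1,1,1],
  translation=[
    [20,-10,0],
    [55,-28,0],
    [90,-46,0],
    [130,-67,0],
    [170,-87,0],
    [210,-108,0],
    [250,-128,0],
    [290,-148,0],
    [330,-169,0],
    [365,-187,0],
    [400,-205,0],
    [418,-214,0],
  ],
  turn=[
    [0,0,0],
    [0,0,0],
    [0,0,0],
    [0,0,0],
    [0,0,0],
    [0,0,0],
    [0,0,0],
    [0,0,0],
    [0,0,0],
    [0,0,0],
    [0,0,0],
    [0,0,0],
  ],
)

```text
t: 1.15
tool_pos: [0.5372, -0.2765, 0.2375]
orientation: [0.987, 0.163, 0.0, -0.001]
wrist_force: [0.8, 1.1, 0.7]
opening: 0.0929
gripper_force: 0.0
```

Run:
```python
from h import *
D=np.load("top0.npz"); im=D["im"];W=D["W"]
def ray(uv,z,n="top"):
    c=camera_info(n);K=np.array(c["camera_matrix"],float)
    p=cv2.undistortPoints(np.array(uv,float).reshape(-1,1,2),K,np.array(c["dist"],float)).reshape(-1,2)
    d=np.c_[p,np.ones(len(p))]@R.from_quat(c["rotation"]).as_matrix().T; o=np.array(c["origin"])
    return o+d*((z-o[2])/d[:,2])[:,None]
hsv=cv2.cvtColor(im,cv2.COLOR_RGB2HSV)
m=((hsv[...,0]<6)|(hsv[...,0]>174))&(hsv[...,1]>120)&(hsv[...,2]>100)
v,u=np.where(m[165:200,218:245]); print("cap top",ray([[u.mean()+218,v.mean()+165]],.222),len(u))
# bar
sub=W[180:242,312:352]; mz=(sub[...,2]>.085)&(im[180:242,312:352].max(-1)<75)
rc=cv2.minAreaRect(np.argwhere(mz)[:,::-1].astype(np.float32)); b=cv2.boxPoints(rc)+[312,180]; P=ray(b,.102); print("bar box",P.round(4).tolist(),P.mean(0).round(4))
v,u=np.where(mz); PP=ray(np.c_[u+312,v+180],.102)[:,:2]; w,V=np.linalg.eigh(np.cov((PP-PP.mean(0)).T)); ax=V[:,1]*np.sign(V[0,1]); print("yaw",np.degrees(np.arctan2(ax[1],ax[0])),PP.mean(0), np.ptp((PP-PP.mean(0))@V,axis=0))
S=np.load("side0.npz");si=S["im"];sw=S["W"]
q=sw[270:296,250:300]; g=(q[...,2]>.097)&(q[...,2]<.107)&(si[270:296,250:300].max(-1)<75); Q=q[g]; rr=cv2.minAreaRect((Q[:,:2]*1000).astype(np.float32)); print("side bar top",rr,len(Q))
# throat: bright disc seen through mouth and rim edges
box=im[185:265,180:260].copy()
d=W[185:265,180:260,2]; mm=((d>.12)).astype(np.uint8); k,l,s,c=cv2.connectedComponentsWithStats(mm); 
gray=cv2.cvtColor(im,cv2.COLOR_RGB2GRAY); print("gray row",gray[227,180:262].tolist()); print("gray col",gray[188:265,222].tolist())
br=(gray[215:240,212:240]>165); v,u=np.where(br); print("bright",u.mean()+212,v.mean()+215,len(u),ray([[u.mean()+212,v.mean()+215]],.12))
s=get_state(); print(s["joint_positions"].tolist(),s["tool_pos"].tolist(),s["orientation"].tolist())
cv2.imwrite("pics/fun.png",cv2.resize(im[165:270,170:275][...,::-1],(600,600),interpolation=cv2.INTER_CUBIC))
```

```text
cap top [[0.58495482 0.03950825 0.222     ]] 130
bar box [[0.4989, -0.2608, 0.102], [0.5867, -0.2775, 0.102], [0.5829, -0.2988, 0.102], [0.4951, -0.282, 0.102]] [ 0.5409 -0.2798  0.102 ]
yaw -10.643462152245784 [ 0.54157548 -0.27986753] [0.02160576 0.08926797]
side bar top ((539.2745361328125, -287.0388488769531), (19.1528263092041, 86.49669647216797), 75.42632293701172) 295
gray row [113, 116, 115, 112, 114, 113, 115, 111, 112, 107, 99, 99, 101, 97, 104, 100, 101, 102, 101, 102, 101, 101, 102, 101, 104, 101, 102, 105, 101, 103, 100, 102, 104, 100, 99, 91, 106, 133, 142, 148, 142, 145, 143, 145, 145, 144, 143, 145, 145, 146, 146, 141, 143, 141, 133, 115, 102, 101, 97, 98, 99, 98, 100, 98, 97, 97, 97, 95, 98, 99, 99, 100, 103, 114, 113, 115, 115, 114, 115, 116, 114, 114]
gray col [99, 97, 91, 75, 63, 59, 56, 59, 57, 64, 85, 110, 108, 109, 106, 104, 103, 103, 103, 105, 105, 106, 108, 105, 108, 102, 103, 105, 108, 101, 104, 129, 142, 141, 145, 142, 143, 143, 144, 143, 144, 144, 143, 144, 144, 143, 140, 131, 108, 88, 91, 97, 97, 97, 93, 98, 93, 97, 91, 94, 94, 92, 94, 93, 95, 95, 94, 94, 98, 106, 113, 118, 113, 114, 115, 114, 113]
bright nan nan 0 [[nan nan nan]]
[0.4685857878482968, 0.5423684434114249, -0.0466352114638433, 1.5634319202175002, 0.0262496536878852, 1.03674481272639, -0.8281228280398925] [0.5371905384332728, -0.27645854207988346, 0.2374625882357213] [0.9866300014302171, 0.16297445615372866, 0.0002777083264142404, -0.0006998551933665452]<stdin>:21: RuntimeWarning: Mean of empty slice.
  ret = ret.dtype.type(ret / rcount)
```

View pics/fun.png

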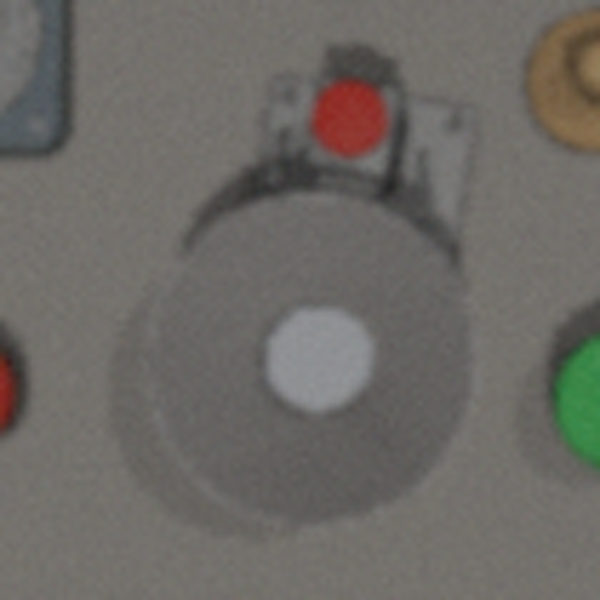

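The crop shows the round funnel at crop (312,357) with its throat at (320,358), and the red cap at (350,118) beyond it on the column. I'll try a small tilt in free air to learn the wrist kinematics before choosing a pouring side.

>>> drive_tool(
  grip=[1,1,1,1,1,1],
  translation=[
    [0,0,0],
    [0,0,0],
    [0,0,0],
    [0,0,0],
    [0,0,0],
    [0,0,0],
  ],
  turn=[
    [6,0,0],
    [12,0,0],
    [18,0,0],
    [25,0,0],
    [30,0,0],
    [30,0,0],
  ],
)

```text
t: 1.65
tool_pos: [0.5336, -0.2837, 0.2333]
orientation: [0.953, 0.153, -0.044, -0.257]
wrist_force: [0.1, -0.8, -0.9]
opening: 0.0933
gripper_force: 0.0
```

```bash
cat >> h.py <<'E'
from scipy.optimize import least_squares
def fk(q,p,sg):
    # p: d1,L1,L2,L3,off7 ; signs of z-type joints
    Rz=lambda a:R.from_euler('z',a).as_matrix(); Ry=lambda a:R.from_euler('y',a).as_matrix()
    M=np.eye(3);o=np.array([0,0,p[0]])
    M=Rz(sg[0]*q[0])@Ry(q[1]); o=o+M[:,2]*p[1]
    M=M@Rz(sg[1]*q[2])@Ry(q[3]); o=o+M[:,2]*p[2]
    M=M@Rz(sg[2]*q[4])@Ry(q[5]); o=o+M[:,2]*p[3]
    return o,M@Rz(sg[3]*q[6]+p[4])
E
cat > log.py <<'E'
from h import *
s=get_state(); import json
L=json.load(open("log.json")) if __import__("os").path.exists("log.json") else []
L.append([list(map(float,s[k])) for k in("joint_positions","tool_pos","orientation")]); json.dump(L,open("log.json","w"))
E
python3 - <<'E'
import json
json.dump([[[1.21949008,0.61568599,-0.01261987,1.42448417,0.00810842,1.10339848,-0.04041844],[0.20727068,-0.61548787,0.23676989],[9.86836932e-01,1.61715624e-01,-1.66278175e-04,-9.48436179e-04]],
[[0.4685857878482968,0.5423684434114249,-0.0466352114638433,1.5634319202175002,0.0262496536878852,1.03674481272639,-0.8281228280398925],[0.5371905384332728,-0.27645854207988346,0.2374625882357213],[0.9866300014302171,0.16297445615372866,0.0002777083264142404,-0.0006998551933665452]]],open("log.json","w"))
E
cat > fit.py <<'E'
from h import *; import json,itertools
L=json.load(open("log.json")); res=[]
def err(p,sg):
    e=[]
    for q,x,o in L:
        t,M=fk(q,p,sg); e+=list((t-x)*10)+list((M.T@R.from_quat(o).as_matrix()-np.eye(3)).ravel())
    return e+[.01*(p[1]-.42),.01*(p[2]-.4),.01*(p[3]-.25)]
for sg in itertools.product([1,-1],repeat=4):
  for o7 in (0,np.pi,np.pi/2,-np.pi/2):
    r=least_squares(err,[.34,.42,.4,.25,o7],args=(sg,)); res.append((r.cost,sg,r.x))
res.sort(key=lambda a:a[0])
for r in res[:3]: print(r[0],r[1],r[2].round(4))
json.dump([list(res[0][2]),list(res[0][1])],open("kin.json","w"))
E
python3 log.py; python3 fit.py; tail -c 420 log.json
```

```text
0.05949025793027446 (-1, -1, -1, -1) [0.1967 0.5864 0.3442 0.282  1.5708]
0.059490257930274626 (-1, -1, -1, -1) [0.1967 0.5864 0.3442 0.282  1.5708]
0.059490257930274716 (-1, -1, -1, -1) [0.1967 0.5864 0.3442 0.282  1.5708]
54207988346, 0.2374625882357213], [0.9866300014302171, 0.16297445615372866, 0.0002777083264142404, -0.0006998551933665452]], [[0.6765684962399909, 0.7768760974541896, -0.1540957313074414, 1.2309782623616776, -0.2219187225454843, 1.554450808325916, -0.6592211844139666], [0.5336429358113527, -0.28366921181420207, 0.23334312819101888], [0.9532932961193612, 0.1525418896347945, -0.04411621061762578, -0.2569370028650435]]]
```

```bash
python3 - <<'E'
s=open('h.py').read().split("def fk")[0]+'''def fk(q,p,sg=(-1,-1,-1,-1)):
    Rz=lambda a:R.from_euler('z',a).as_matrix(); Ry=lambda a:R.from_euler('y',a).as_matrix()
    o=np.array([0,0,p[0]])
    M=Rz(-q[0]); o=o+M@[p[5],p[6],0]; M=M@Ry(q[1]); o=o+M@[0,0,p[1]]
    M=M@Rz(-q[2]); o=o+M@[p[7],p[8],0]; M=M@Ry(q[3]); o=o+M@[0,0,p[2]]
    M=M@Rz(-q[4])@Ry(q[5]); o=o+M@[p[9],p[10],p[3]]
    return o,M@Rz(-q[6]+p[4])
'''
open('h.py','w').write(s)
open('fit.py','w').write('''from h import *; import json
L=json.load(open("log.json")); p0=np.array([.34,.42,.4,.25,np.pi/2]+[0]*6)
def err(p,reg=1):
    e=[]
    for q,x,o in L:
        t,M=fk(q,p); e+=list((t-x)*100)+list((M.T@R.from_quat(o).as_matrix()-np.eye(3)).ravel())
    return np.r_[e,reg*.1*(p-p0)]
r=least_squares(err,p0); print(r.x.round(4))
for q,x,o in L:
    t,M=fk(q,r.x); print(((t-x)*1000).round(1),np.degrees((R.from_matrix(M).inv()*R.from_quat(o)).magnitude()).round(2))
json.dump(list(r.x),open("kin.json","w"))
''')
E
python3 fit.py
```

```text
[ 0.2577  0.5497  0.3795  0.2966  1.5708  0.     -0.014   0.0028  0.0081
  0.0085 -0.0159]
[-0.  0.  0.] 0.0
[ 0.  0. -0.] 0.0
[-0. -0.  0.] 0.0
```

>>> drive_tool(
  grip=[1,1,1,1,1],
  translation=[
    [0,0,0],
    [0,0,0],
    [0,0,0],
    [0,0,0],
    [0,0,0],
  ],
  turn=[
    [-6,0,0],
    [-12,0,0],
    [-18,0,0],
    [-25,0,0],
    [-30,0,0],
  ],
)

```text
t: 2.07
tool_pos: [0.5359, -0.2776, 0.2396]
orientation: [0.987, 0.164, 0.003, 0.003]
wrist_force: [-1.1, -0.1, -0.4]
opening: 0.0928
gripper_force: 0.0
```

>>> drive_tool(
  grip=[1,1,1,1,1,1,1],
  translation=[
    [-2,0,10],
    [-4,0,25],
    [-6,-1,40],
    [-10,-2,55],
    [-10,-2,68],
    [-10,-2,75],
    [-10,-2,75],
  ],
  turn=[
    [0,0,6],
    [0,0,12],
    [0,0,18],
    [0,0,24],
    [0,0,29],
    [0,0,29],
    [0,0,29],
  ],
)

```text
t: 2.65
tool_pos: [0.5244, -0.2794, 0.1616]
orientation: [0.996, -0.088, -0.001, -0.0]
wrist_force: [0.1, -0.3, -0.8]
opening: 0.093
gripper_force: 0.0
```

```bash
python3 log.py; python3 fit.py
python3 - <<'E'
from h import *
s=get_state();t=s["tool_pos"];M=R.from_quat(s["orientation"]).as_matrix();print(t,"yaw",np.degrees(np.arctan2(M[1,0],M[0,0])),M[:,2].round(4),M.T@(np.array([.527,-.278,.088])-t)*1000)
for n in("side","top"):
    D=np.load(n+"0.npz");im=D["im"];W=D["W"];h=cv2.cvtColor(im,cv2.COLOR_RGB2HSV)
    m=((h[...,0]<6)|(h[...,0]>174))&(h[...,1]>120)&(h[...,2]>70)
    b=np.zeros_like(m)
    if n=="side": b[15:45,185:235]=1
    else: b[200:245,115:140]=1
    P=W[m&b.astype(bool)]; print("handle",n,np.nanpercentile(P,[3,50,97],axis=0).round(3).tolist())
E
```

```text
[ 2.5560e-01  5.5010e-01  3.7230e-01  2.9950e-01  1.5708e+00  0.0000e+00
 -1.2200e-02  0.0000e+00 -9.3000e-03 -0.0000e+00 -3.0000e-04]
[0. 0. 0.] 0.0
[ 0.  0. -0.] 0.0
[-0. -0.  0.] 0.0
[-0. -0. -0.] 0.0
[ 0.5244435  -0.27941819  0.16164666] yaw -10.150300452322673 [-0.0019  0.001  -1.    ] [ 2.41929547 -1.79639757 73.64303667]
handle side [[0.434, 0.266, 0.404], [0.473, 0.27, 0.426], [0.514, 0.281, 0.446]]
handle top [[0.436, 0.271, 0.415], [0.474, 0.28, 0.435], [0.515, 0.29, 0.45]]
```

>>> drive_tool(
  grip=[1,1,1,1,1,0,0,0,0,0,0,0],
  translation=[
    [1,-1,20],
    [2,-2,42],
    [2,-2,62],
    [2,-2,73],
    [2,-2,73],
    [2,-2,73],
    [2,-2,73],
    [2,-2,73],
    [2,-2,73],
    [2,-2,73],
    [2,-2,73],
    [2,-2,73],
  ],
  turn=[
    [0,0,0],
    [0,0,0],
    [0,0,0],
    [0,0,0],
    [0,0,0],
    [0,0,0],
    [0,0,0],
    [0,0,0],
    [0,0,0],
    [0,0,0],
    [0,0,0],
    [0,0,0],
  ],
  newtons=40,
)

```text
t: 3.65
tool_pos: [0.5276, -0.2795, 0.09]
orientation: [0.996, -0.09, 0.0, 0.0]
wrist_force: [-1.0, 0.0, 0.3]
opening: 0.051
gripper_force: 0.0
```

```bash
cat > plan.py <<'E'
from h import *; import json,sys
p=json.load(open("kin.json"))
lo=np.array([-3.12,-.3,-1.34,.26,-1.36,.01,-2.84]);hi=np.array([3.12,2.06,1.32,2.42,4.5,1.98,2.84])
def ik(pos,M,q0):
    f=lambda q:(lambda a:np.r_[(a[0]-pos)*10,(a[1].T@M-np.eye(3)).ravel(),.002*(q-q0)])(fk(q,p))
    r=least_squares(f,np.clip(q0,lo+.02,hi-.02),bounds=(lo+.02,hi-.02)); a=fk(r.x,p); return r.x,np.linalg.norm(a[0]-pos)*1000,np.degrees((R.from_matrix(a[1]).inv()*R.from_matrix(M)).magnitude())
def pose(yaw,th): # scoop/tool: tool x = scoop x at th=0, mouth-down tilt th
    return (R.from_euler('z',yaw,degrees=True)*R.from_euler('y',-th,degrees=True)*R.from_euler('x',180,degrees=True)).as_matrix()
if __name__=="__main__":
    q0=np.array(get_state()["joint_positions"]);F=np.array([.469,.058])
    for yaw in(75,90,105):
        q=q0
        x=np.array([np.cos(np.radians(yaw)),np.sin(np.radians(yaw))])
        for th,D in((0,.05),(20,.045),(40,.02),(55,.005),(70,-.01)):
            q,e,a=ik(np.r_[F+D*x,.305],pose(yaw,th),q); print(yaw,th,q.round(2),round(e,1),round(a,1))
E
python3 plan.py
```

```text
75 0 [ 0.01  0.32 -0.36  1.75  0.13  1.09 -0.66] 0.0 0.0
75 20 [ 0.31  0.29 -0.47  1.87 -0.25  0.89 -0.25] 0.0 0.0
75 40 [ 0.67  0.35 -0.62  1.99 -0.67  0.85  0.28] 0.0 0.0
75 55 [ 0.87  0.47 -0.72  2.06 -0.9   0.9   0.6 ] 0.0 0.0
75 70 [ 1.    0.64 -0.79  2.1  -1.04  0.96  0.84] 0.0 0.0
90 0 [ 0.05  0.31 -0.43  1.78  0.14  1.08 -0.43] 0.0 0.0
90 20 [ 0.35  0.32 -0.53  1.84 -0.22  0.98 -0.03] 0.0 0.0
90 40 [ 0.66  0.43 -0.66  1.88 -0.53  1.02  0.35] 0.0 0.0
90 55 [ 0.81  0.56 -0.73  1.9  -0.68  1.07  0.55] 0.0 0.0
90 70 [ 0.92  0.72 -0.79  1.91 -0.78  1.14  0.7 ] 0.0 0.0
105 0 [ 0.1   0.29 -0.49  1.81  0.16  1.08 -0.19] 0.0 0.0
105 20 [ 0.38  0.35 -0.59  1.8  -0.18  1.08  0.16] 0.0 0.0
105 40 [ 0.62  0.5  -0.68  1.77 -0.4   1.18  0.43] 0.0 0.0
105 55 [ 0.73  0.64 -0.73  1.75 -0.52  1.27  0.55] 0.0 0.0
105 70 [ 0.81  0.79 -0.77  1.73 -0.61  1.36  0.63] 0.0 0.0
```

>>> drive_tool(
  grip=[0,0,0,0,0,0,0,0,0],
  translation=[
    [0,0,0],
    [0,0,0],
    [0,0,0],
    [0,0,0],
    [0,0,0],
    [0,0,0],
    [0,0,0],
    [0,0,0],
    [0,0,0],
  ],
  turn=[
    [0,0,0],
    [0,0,0],
    [0,0,0],
    [0,0,0],
    [0,0,0],
    [0,0,0],
    [0,0,0],
    [0,0,0],
    [0,0,0],
  ],
)

```text
t: 4.4
tool_pos: [0.5272, -0.2797, 0.0895]
orientation: [0.996, -0.091, -0.0, 0.0]
wrist_force: [-0.5, -0.7, -1.0]
opening: 0.0199
gripper_force: 40.0
```

Gripped: 19.9 mm opening, 40 N, which matches the 20 mm bar. Lifting gently.

>>> drive_tool(
  grip=[0,0,0,0,0,0,0,0,0,0,0,0],
  translation=[
    [0,0,-4],
    [0,0,-13],
    [0,0,-28],
    [0,0,-48],
    [0,0,-71],
    [0,0,-95],
    [0,0,-120],
    [0,0,-145],
    [0,0,-170],
    [0,0,-190],
    [0,0,-206],
    [0,0,-216],
  ],
  turn=[
    [0,0,0],
    [0,0,0],
    [0,0,0],
    [0,0,0],
    [0,0,0],
    [0,0,0],
    [0,0,0],
    [0,0,0],
    [0,0,0],
    [0,0,0],
    [0,0,0],
    [0,0,0],
  ],
)

```text
t: 5.4
tool_pos: [0.5279, -0.2789, 0.3082]
orientation: [0.996, -0.09, 0.001, 0.0]
wrist_force: [0.6, -0.7, -3.7]
opening: 0.0199
gripper_force: 40.0
```

Run:
```python
from h import *
im,d,W=cloud("side"); cv2.imwrite("pics/lift.png",cv2.resize(im[180:350,180:400][...,::-1],(776,600),interpolation=cv2.INTER_CUBIC))
s=get_state();print(s["tool_pos"],s["orientation"],s["joint_positions"].round(2),s["wrist_force"])
c=camera_info("top");K=np.array(c["camera_matrix"],float)
p=cv2.undistortPoints(np.array([[[224.2,227.1]]]),K,np.array(c["dist"],float)).reshape(2)
v=R.from_quat(c["rotation"]).as_matrix()@np.r_[p,1];o=np.array(c["origin"]);print("funnel",o+v*(.19-o[2])/v[2])
```

```text
[ 0.52857264 -0.27931371  0.3094595 ] [ 9.95929815e-01 -9.00897986e-02  2.69926451e-03  5.88692949e-04] [ 0.38  0.47  0.11  1.48 -0.06  1.19 -1.25] [ 0.05289986 -0.4103135  -1.48527555]
funnel [0.4670412  0.05913258 0.19      ]
```

View pics/lift.png

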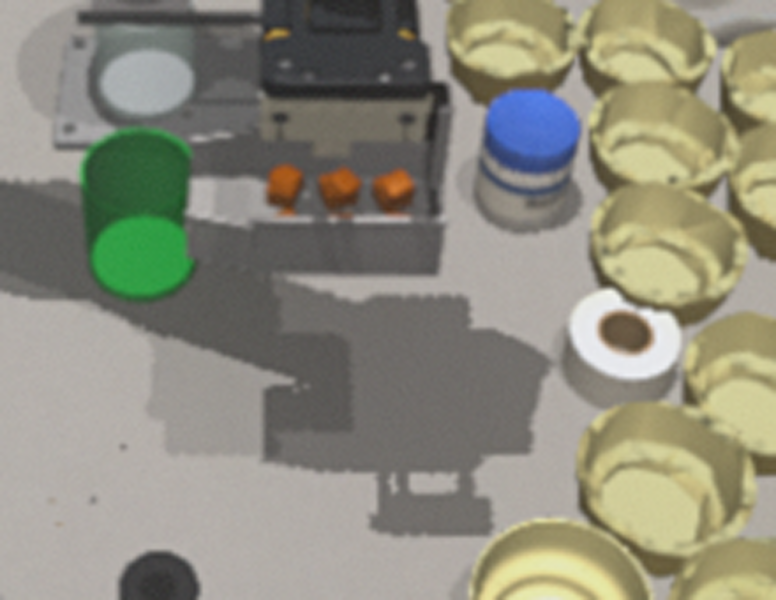

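The picture shows the scoop level in the air with all six lumps (three at crop y≈187, three just behind the wall at y≈212). The green jar (140,215) is well clear. Now I carry it to the funnel and turn its mouth towards -y.

>>> drive_tool(
  grip=[0,0,0,0,0,0,0,0,0,0,0,0],
  translation=[
    [-1,-4,0],
    [-5,-15,0],
    [-11,-31,0],
    [-18,-51,0],
    [-26,-73,0],
    [-33,-95,0],
    [-41,-116,0],
    [-48,-136,0],
    [-54,-155,0],
    [-60,-169,0],
    [-63,-178,0],
    [-64,-182,0],
  ],
  turn=[
    [0,0,-1],
    [0,0,-4],
    [0,0,-9],
    [0,0,-15],
    [0,0,-21],
    [0,0,-27],
    [0,0,-33],
    [0,0,-39],
    [0,0,-44],
    [0,0,-48],
    [0,0,-51],
    [0,0,-52],
  ],
)

```text
t: 6.45
tool_pos: [0.4959, -0.0861, 0.3042]
orientation: [0.934, 0.358, -0.001, -0.002]
wrist_force: [-1.1, 0.1, -3.2]
opening: 0.0198
gripper_force: 40.0
```

```bash
cat > rel.py <<'E'
from h import *; import sys
from plan import pose
# target yaw,th,x,y,z -> shift in tool axes, rotvec
def rel(yaw,th,pos,s=None):
    s=s or get_state();M=R.from_quat(s["orientation"]).as_matrix()
    return (M.T@(np.array(pos)-s["tool_pos"])*1000).round(1),np.degrees(R.from_matrix(M.T@pose(yaw,th)).as_rotvec()).round(1)
if __name__=="__main__":
    s=get_state();print(s["tool_pos"].round(4),s["joint_positions"].round(2))
    a=list(map(float,sys.argv[1:]));print(*rel(a[0],a[1],a[2:5]))
E
python3 rel.py 95 0 .4637 .108 .305
```

```text
[ 0.4959 -0.0861  0.3042] [ 0.24  0.33 -0.15  1.73  0.05  1.09 -0.77]
[ 105.8 -165.8   -0.2] [ -0.3  -0.  -53. ]
```

>>> drive_tool(
  grip=[0,0,0,0,0,0,0,0,0,0,0,0],
  translation=[
    [2,-3,0],
    [8,-13,0],
    [18,-28,0],
    [30,-46,0],
    [42,-66,0],
    [55,-86,0],
    [68,-106,0],
    [79,-124,0],
    [90,-141,0],
    [98,-154,0],
    [104,-162,0],
    [106,-166,0],
  ],
  turn=[
    [0,0,-1],
    [0,0,-4],
    [0,0,-9],
    [0,0,-15],
    [0,0,-21],
    [0,0,-27],
    [0,0,-34],
    [0,0,-40],
    [0,0,-45],
    [0,0,-49],
    [0,0,-52],
    [0,0,-53],
  ],
)

```text
t: 7.45
tool_pos: [0.4658, 0.1076, 0.3055]
orientation: [0.676, 0.737, 0.0, -0.001]
wrist_force: [-0.3, 0.4, -3.5]
opening: 0.0196
gripper_force: 40.0
```

Run:
```python
from rel import *
s=get_state();print(s["tool_pos"].round(4),s["joint_positions"].round(2))
x=np.array([np.cos(np.radians(95)),np.sin(np.radians(95))])
for th,D,z in((20,.045,.305),(30,.035,.305),(40,.02,.305),(50,.005,.305),(60,-.005,.305),(70,-.01,.305)):
    print(th,*rel(95,th,np.r_[np.array([.468,.0585])+D*x,z],s))
```

```text
[0.4658 0.1076 0.3055] [ 0.05  0.3  -0.43  1.79  0.14  1.08 -0.34]
20 [-4.1 -2.1  0.5] [-0.  19.9 -0.1]
30 [-14.1  -2.1   0.5] [ 0.  29.9 -0.1]
40 [-29.1  -2.1   0.5] [ 0.  39.9 -0.1]
50 [-44.1  -2.    0.4] [ 0.  49.9 -0.1]
60 [-54.1  -2.    0.4] [ 0.  59.9 -0.1]
70 [-59.1  -2.    0.4] [ 0.  69.9 -0.1]
```

>>> drive_tool(
  grip=[0,0,0,0,0,0,0,0,0,0,0,0],
  translation=[
    [0,0,0],
    [-1,-1,0],
    [-1,-1,0],
    [-2,-2,0],
    [-4,-2,0],
    [-7,-2,0],
    [-11,-2,0],
    [-14,-2,0],
    [-18,-2,0],
    [-24,-2,0],
    [-30,-2,0],
    [-36,-2,0],
  ],
  turn=[
    [0,3,0],
    [0,7,0],
    [0,11,0],
    [0,15,0],
    [0,19,0],
    [0,23,0],
    [0,27,0],
    [0,30,0],
    [0,33,0],
    [0,37,0],
    [0,41,0],
    [0,45,0],
  ],
)

```text
t: 8.45
tool_pos: [0.4679, 0.0675, 0.3052]
orientation: [0.627, 0.679, 0.26, -0.28]
wrist_force: [0.1, 1.4, -3.4]
opening: 0.0195
gripper_force: 40.0
```

Run:
```python
from rel import *
im,d,W=cloud("side"); im2,d2,W2=cloud("top")
a=cv2.resize(im[60:250,150:320][...,::-1],(500,559)); b=cv2.resize(im2[150:280,160:230+30][...,::-1],(300,390)); c=np.zeros((559,800,3),np.uint8);c[:,:500]=a;c[:390,500:]=b
cv2.imwrite("pics/pour1.png",c)
s=get_state();print(s["tool_pos"].round(4),s["joint_positions"].round(2),s["wrist_force"].round(1))
x=np.array([np.cos(np.radians(95)),np.sin(np.radians(95))])
for th,D,z in((55,0,.305),(65,-.008,.305),(75,-.01,.305)):
    print(th,*rel(95,th,np.r_[np.array([.468,.0585])+D*x,z],s))
```

```text
[0.4683 0.0643 0.3029] [ 0.67  0.48 -0.61  1.85 -0.57  1.11  0.48] [ 0.3 -0.5 -3.3]
55 [-2.5 -0.7 -5.5] [ 0.6 10.1 -0.7]
65 [ -8.2  -0.6 -11.2] [ 0.6 20.1 -0.7]
75 [ -9.6  -0.6 -12.6] [ 0.7 30.1 -0.6]
```

View pics/pour1.png

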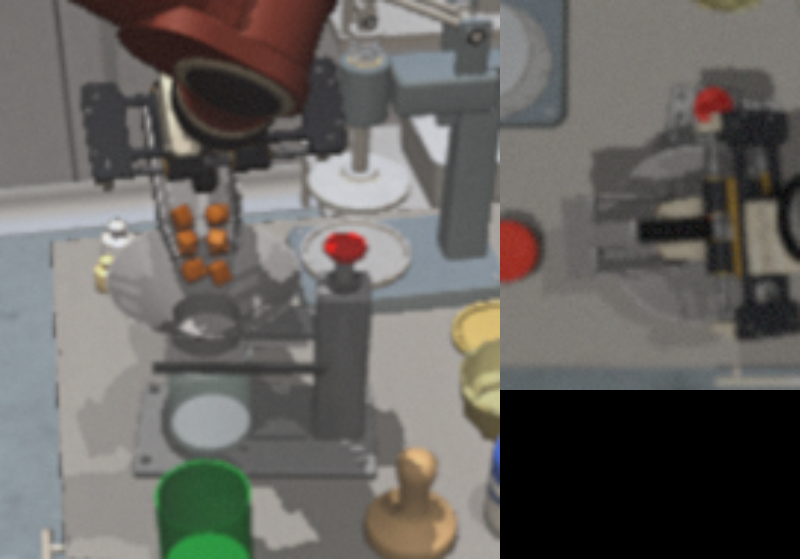

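At 45° all six lumps are still in the scoop, around (200,240) in the crop, with the lip over the funnel mouth. I'll keep tilting.

>>> drive_tool(
  grip=[0,0,0,0,0,0,0,0,0,0,0,0],
  translation=[
    [0,0,0],
    [-1,0,-2],
    [-2,0,-4],
    [-4,0,-7],
    [-6,0,-9],
    [-8,0,-11],
    [-9,0,-12],
    [-10,0,-13],
    [-10,0,-13],
    [-10,0,-13],
    [-10,0,-13],
    [-10,0,-13],
  ],
  turn=[
    [0,3,0],
    [0,6,0],
    [0,9,0],
    [0,12,0],
    [0,15,0],
    [0,18,0],
    [0,21,0],
    [0,24,0],
    [0,26,0],
    [0,26,0],
    [0,26,0],
    [0,26,0],
  ],
)

```text
t: 9.55
tool_pos: [0.4687, 0.054, 0.3083]
orientation: [0.552, 0.599, 0.393, -0.426]
wrist_force: [-0.4, -0.4, -2.6]
opening: 0.02
gripper_force: 40.0
```

```bash
cat > amb.py <<'E'
from h import *
def amb(name="side",box=None):
    im,d,W=cloud(name);h=cv2.cvtColor(im,cv2.COLOR_RGB2HSV);m=(h[...,0]>5)&(h[...,0]<17)&(h[...,1]>165)&(h[...,2]>90)
    k,l,s,c=cv2.connectedComponentsWithStats(m.astype(np.uint8))
    for i in range(1,k):
        P=np.nanmedian(W[l==i],0)
        if s[i,4]>3 and P[2]>-.05 and P[0]<.9: print(name,c[i].round(0),s[i,4],P.round(3))
    return im
if __name__=="__main__":
    s=get_state();print(s["tool_pos"].round(4),s["joint_positions"].round(2),s["wrist_force"].round(1)); im=amb("side"); amb("top")
    import sys
    if len(sys.argv)>1: cv2.imwrite(f"pics/{sys.argv[1]}.png",cv2.resize(im[60:250,150:320][...,::-1],(500,559)))
E
python3 amb.py pour2
```

```text
[0.4687 0.054  0.3083] [ 0.84  0.72 -0.72  1.87 -0.77  1.24  0.72] [-0.4 -0.4 -2.6]
side [215. 167.] 30 [0.45  0.039 0.161]
side [221. 169.] 29 [0.465 0.032 0.16 ]
top [233. 226.] 10 [0.472 0.035 0.166]
```

View pics/pour2.png

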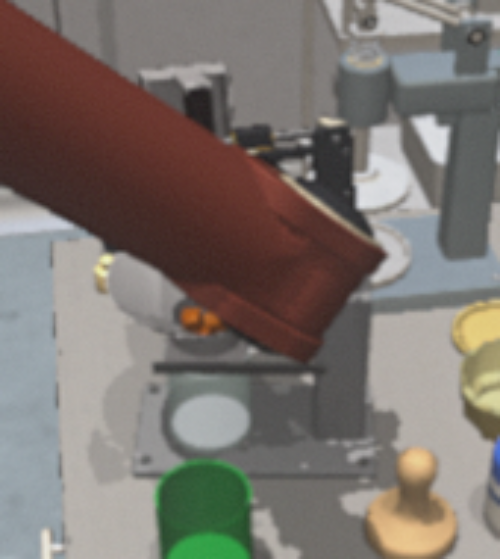

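Lumps are lying in the throat at crop (200,320); the arm hides the scoop. I'll tilt a little further, then swing back towards level and check.

>>> drive_tool(
  grip=[0,0,0,0,0,0,0,0,0,0,0,0],
  translation=[
    [0,0,0],
    [0,0,0],
    [0,0,0],
    [0,0,0],
    [2,0,-1],
    [5,0,-2],
    [9,0,-3],
    [14,0,-5],
    [19,0,-6],
    [19,0,-6],
    [19,0,-6],
    [19,0,-6],
  ],
  turn=[
    [0,4,0],
    [0,8,0],
    [0,8,0],
    [0,8,0],
    [0,4,0],
    [0,-3,0],
    [0,-10,0],
    [0,-17,0],
    [0,-24,0],
    [0,-31,0],
    [0,-38,0],
    [0,-45,0],
  ],
)

```text
t: 10.65
tool_pos: [0.4679, 0.0548, 0.3302]
orientation: [0.661, 0.717, 0.151, -0.162]
wrist_force: [0.0, -0.1, -3.7]
opening: 0.0194
gripper_force: 40.0
```

```bash
python3 amb.py; python3 rel.py 95 0 .468 .06 .335;  python3 rel.py 45 0 .49 -.09 .335
```

```text
[0.4679 0.0548 0.3302] [ 0.51  0.33 -0.54  1.78 -0.31  1.12  0.21] [ 0.  -0.1 -3.7]
side [214. 167.] 24 [0.45  0.039 0.161]
side [223. 168.] 45 [0.47  0.035 0.161]
[0.4672 0.0608 0.3322] [ 0.5   0.33 -0.55  1.78 -0.31  1.13  0.22]
[ 0.4  0.7 -2.9] [  0.4 -26.    0.4]
[0.4672 0.0608 0.3322] [ 0.5   0.33 -0.55  1.78 -0.31  1.13  0.22]
[-135.7    8.7  -69.1] [-11.  -24.4  49.5]
```

>>> drive_tool(
  grip=[0,0,0,0,0,0,0,0,0,0,0,0],
  translation=[
    [0,0,-1],
    [0,0,-2],
    [0,0,-3],
    [0,0,-3],
    [-10,1,-8],
    [-27,2,-16],
    [-46,3,-26],
    [-66,4,-35],
    [-88,6,-46],
    [-108,7,-56],
    [-126,8,-64],
    [-136,9,-69],
  ],
  turn=[
    [0,-7,0],
    [0,-14,0],
    [0,-20,0],
    [0,-26,0],
    [-1,-26,5],
    [-2,-26,11],
    [-4,-26,17],
    [-5,-26,23],
    [-7,-25,30],
    [-8,-25,37],
    [-10,-25,43],
    [-11,-24,49],
  ],
)

```text
t: 11.75
tool_pos: [0.4881, -0.0997, 0.3288]
orientation: [0.926, 0.377, -0.002, -0.006]
wrist_force: [-0.7, 1.0, -2.3]
opening: 0.0196
gripper_force: 40.0
```

```bash
python3 - <<'E'
from amb import *
im=amb("side"); im2=amb("top")
c=np.zeros((600,800,3),np.uint8);c[:600,:480]=cv2.resize(im[80:280,150:310][...,::-1],(480,600));c[:,480:]=cv2.resize(im2[130:290,195:280][...,::-1],(320,600)); cv2.imwrite("pics/after.png",c)
E
python3 rel.py -10.4 0 .528 -.280 .335
```

```text
top [221. 223.] 11 [0.479 0.071 0.145]
top [227. 224.] 6 [0.476 0.052 0.148]
top [232. 227.] 19 [0.467 0.038 0.165]
top [224. 231.] 15 [0.456 0.062 0.142]
top [231. 233.] 5 [0.45  0.041 0.162]
[ 0.4885 -0.1006  0.3288] [ 0.32  0.3  -0.21  1.69  0.06  1.16 -0.7 ]
[-97.3 155.7  -8. ] [-0.6  0.2 54.8]
```

View pics/after.png

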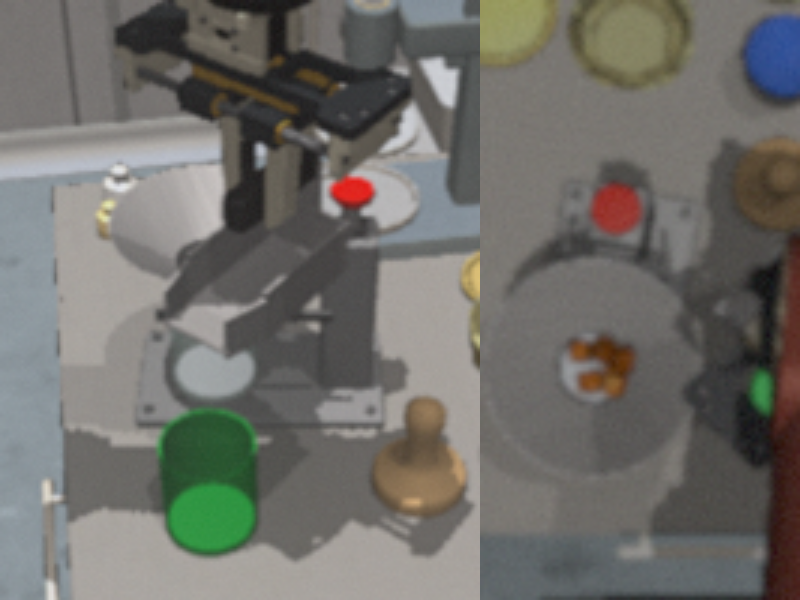

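The scoop is empty, and all the amber lies in the throat at crop (600,363) in the top view, where the lumps overlap. Next I return the scoop to its original spot.

>>> drive_tool(
  grip=[0,0,0,0,0,0,0,0,0,0,0,0],
  translation=[
    [-4,6,0],
    [-12,20,0],
    [-22,36,0],
    [-33,53,0],
    [-44,70,0],
    [-55,88,0],
    [-66,105,0],
    [-76,122,0],
    [-86,138,0],
    [-94,150,0],
    [-97,156,0],
    [-97,156,0],
  ],
  turn=[
    [0,0,2],
    [0,0,7],
    [0,0,13],
    [0,0,19],
    [0,0,25],
    [0,0,31],
    [0,0,37],
    [0,0,43],
    [0,0,49],
    [0,0,53],
    [0,0,55],
    [0,0,55],
  ],
)

```text
t: 12.85
tool_pos: [0.5308, -0.277, 0.3279]
orientation: [0.996, -0.089, -0.002, -0.004]
wrist_force: [-0.1, 0.4, -3.2]
opening: 0.0197
gripper_force: 40.0
```

```bash
python3 rel.py -10.4 0 .528 -.280 .0895; python3 amb.py
```

```text
[ 0.5308 -0.277   0.3279] [ 0.41  0.47  0.05  1.43 -0.03  1.25 -1.28]
[ -0.9   5.2 238.4] [-0.4  0.3  0.2]
[ 0.5308 -0.277   0.3279] [ 0.41  0.47  0.05  1.43 -0.03  1.25 -1.28] [-0.1  0.4 -3.2]
side [214. 167.] 20 [0.449 0.039 0.162]
side [222. 167.] 35 [0.47  0.034 0.162]
top [222. 223.] 12 [0.479 0.07  0.143]
top [227. 224.] 6 [0.476 0.052 0.149]
top [233. 226.] 12 [0.47  0.035 0.167]
top [224. 231.] 14 [0.456 0.062 0.141]
top [231. 232.] 7 [0.45  0.041 0.163]
```

>>> drive_tool(
  grip=[0,0,0,0,0,0,0,0,0,0,0,0],
  translation=[
    [0,0,8],
    [0,1,25],
    [0,2,50],
    [0,3,78],
    [0,4,108],
    [0,5,138],
    [0,5,168],
    [0,5,195],
    [0,5,215],
    [0,5,226],
    [0,5,231],
    [0,5,234],
  ],
  turn=[
    [0,0,0],
    [0,0,0],
    [0,0,0],
    [0,0,0],
    [0,0,0],
    [0,0,0],
    [0,0,0],
    [0,0,0],
    [0,0,0],
    [0,0,0],
    [0,0,0],
    [0,0,0],
  ],
)

```text
t: 13.95
tool_pos: [0.5296, -0.279, 0.0945]
orientation: [0.996, -0.088, -0.002, -0.004]
wrist_force: [0.4, 0.1, -1.7]
opening: 0.0196
gripper_force: 40.0
```

```bash
python3 rel.py -10.4 0 .528 -.280 .089; python3 -c "
from cell import *;print(get_state()['wrist_force'])"
```

```text
[ 0.5296 -0.279   0.0945] [ 0.43  0.7   0.04  1.72 -0.04  0.72 -1.26]
[-1.4  1.3  5.5] [-0.4  0.2  0.3]
[ 0.44074966  0.08380335 -1.72504368]
```

>>> drive_tool(
  grip=[0,0,0,0,0],
  translation=[
    [0,0,2],
    [0,0,4],
    [0,0,5],
    [0,0,5],
    [0,0,5],
  ],
  turn=[
    [0,0,0],
    [0,0,0],
    [0,0,0],
    [0,0,0],
    [0,0,0],
  ],
)

```text
t: 14.37
tool_pos: [0.5296, -0.2799, 0.0904]
orientation: [0.996, -0.089, -0.001, -0.003]
wrist_force: [-0.0, 0.3, -1.8]
opening: 0.0198
gripper_force: 40.0
```

>>> drive_tool(
  grip=[0,0,0,0],
  translation=[
    [0,0,1],
    [0,0,2],
    [0,0,2],
    [0,0,2],
  ],
  turn=[
    [0,0,0],
    [0,0,0],
    [0,0,0],
    [0,0,0],
  ],
)

```text
t: 14.7
tool_pos: [0.5295, -0.2798, 0.0898]
orientation: [0.996, -0.089, -0.001, -0.003]
wrist_force: [-3.6, 1.7, 7.3]
opening: 0.02
gripper_force: 40.0
```

Contact felt (7 N up). Releasing, then going straight up.

>>> drive_tool(
  grip=[0.6,0.6,0.6,0.6,0.6,0.6,0.6,0.6,0.6,0.6,0.6,0.6],
  translation=[
    [0,0,-1],
    [0,0,-1],
    [0,0,-1],
    [0,0,-1],
    [0,0,-1],
    [0,0,-1],
    [0,0,-1],
    [0,0,-10],
    [0,0,-30],
    [0,0,-60],
    [0,0,-95],
    [0,0,-130],
  ],
  turn=[
    [0,0,0],
    [0,0,0],
    [0,0,0],
    [0,0,0],
    [0,0,0],
    [0,0,0],
    [0,0,0],
    [0,0,0],
    [0,0,0],
    [0,0,0],
    [0,0,0],
    [0,0,0],
  ],
)

```text
t: 15.7
tool_pos: [0.5292, -0.2804, 0.2194]
orientation: [0.996, -0.089, -0.002, -0.004]
wrist_force: [0.2, -0.5, -0.2]
opening: 0.0558
gripper_force: 0.0
```

Run:
```python
from rel import *
from plan import ik
s=get_state();print(s["tool_pos"].round(4),s["opening"],s["joint_positions"].round(2))
im,d,W=cloud("side")
m=(im.max(-1)<60); b=np.zeros_like(m); b[270:300,240:310]=1
P=W[m&b]; P=P[(P[:,2]>.07)&(P[:,2]<.12)]; print("bar",len(P),np.percentile(P,[5,50,95],axis=0).round(3).tolist())
for yaw in(-10,80,35):
    print(yaw,*rel(yaw,0,(.585,.039,.29),s), ik(np.array([.585,.039,.25]),pose(yaw,0),s["joint_positions"]))
cv2.imwrite("pics/down.png",cv2.resize(im[230:350,200:340][...,::-1],(700,600)))
```

```text
[ 0.5292 -0.2804  0.2194] 0.05581279615571483 [ 0.42  0.55  0.05  1.6  -0.04  1.   -1.26]
bar 483 [[0.501, -0.295, 0.082], [0.538, -0.286, 0.1], [0.576, -0.274, 0.103]]
-10 [  -2.1 -324.7  -68.4] [-0.4  0.3 -0.2] (array([-0.11666564,  0.50209089,  0.02019121,  1.59951829, -0.01126858,
        1.04009712, -1.8385904 ]), np.float64(7.644827323904452e-05), np.float64(0.0001257773738205616))
80 [  -2.1 -324.7  -68.4] [ -0.5  -0.1 -90.2] (array([ 0.13923232,  0.52719327, -0.38835357,  1.59084194,  0.21930899,
        1.06686222, -0.48238039]), np.float64(4.0908519527589686e-05), np.float64(0.00010163319872300702))
35 [  -2.1 -324.7  -68.4] [ -0.5   0.1 -45.2] (array([ 0.01346833,  0.50815806, -0.18527808,  1.59508213,  0.10364001,
        1.04798783, -1.16065584]), np.float64(2.2118378163180868e-05), np.float64(3.337592703691977e-05))
```

View pics/down.png

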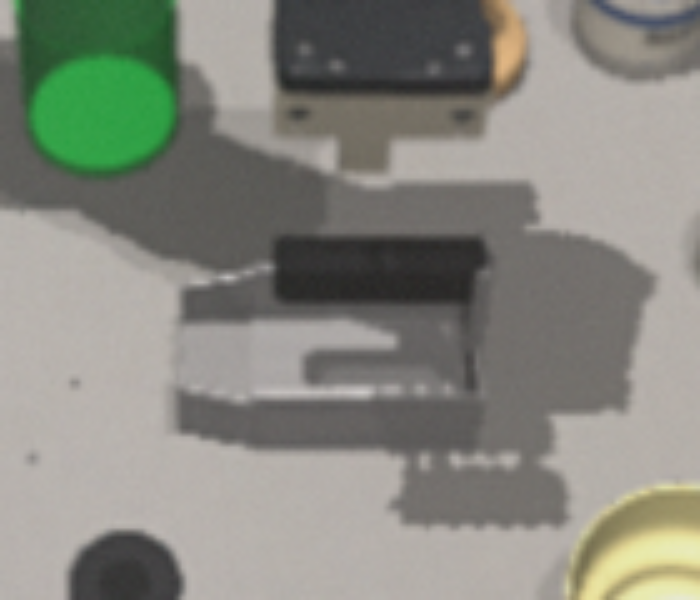

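The scoop stands upright and empty on the table: its interior at (330,350) is bare, and the black bar sits at (380,268). Next is the plunger, pressed with closed fingers.

>>> drive_tool(
  grip=[0,0,0,0,0,0,0,0,0,0,0,0],
  translation=[
    [0,-5,-25],
    [0,-20,-55],
    [0,-45,-75],
    [-1,-78,-80],
    [-1,-112,-80],
    [-1,-147,-80],
    [-2,-182,-80],
    [-2,-217,-80],
    [-2,-252,-80],
    [-2,-287,-80],
    [-2,-312,-80],
    [-2,-325,-80],
  ],
  turn=[
    [0,0,0],
    [0,0,0],
    [0,0,0],
    [0,0,0],
    [0,0,0],
    [0,0,0],
    [0,0,0],
    [0,0,0],
    [0,0,0],
    [0,0,0],
    [0,0,0],
    [0,0,0],
  ],
)

```text
t: 16.75
tool_pos: [0.5855, 0.0443, 0.3002]
orientation: [0.996, -0.086, -0.002, -0.005]
wrist_force: [0.8, 0.2, 0.4]
opening: 0.0006
gripper_force: 0.0
```

```bash
python3 rel.py -10.4 0 .585 .0395 .25; python3 -c "
from cell import *;print(get_state()['opening'])"
```

```text
[0.5855 0.0443 0.3002] [-0.1   0.46 -0.01  1.52 -0.01  1.16 -1.85]
[ 0.5  5.3 50.1] [-0.5  0.2  0.6]
0.0005623200380033798
```

>>> drive_tool(
  grip=[0,0,0,0,0,0,0,0,0,0,0,0],
  translation=[
    [0,2,10],
    [0,4,25],
    [0,5,40],
    [0,5,50],
    [0,5,55],
    [0,5,59],
    [0,5,63],
    [0,5,67],
    [0,5,71],
    [0,5,74],
    [0,5,76],
    [0,5,77],
  ],
  turn=[
    [0,0,0],
    [0,0,0],
    [0,0,0],
    [0,0,0],
    [0,0,0],
    [0,0,0],
    [0,0,0],
    [0,0,0],
    [0,0,0],
    [0,0,0],
    [0,0,0],
    [0,0,0],
  ],
)

```text
t: 17.75
tool_pos: [0.5837, 0.0315, 0.2243]
orientation: [0.996, -0.09, -0.002, -0.002]
wrist_force: [-4.9, -3.0, 14.2]
opening: 0.0007
gripper_force: 7.3
```

```bash
python3 amb.py
```

```text
[0.5837 0.0315 0.2243] [-0.09  0.53 -0.    1.64 -0.    0.98 -1.84] [-4.9 -3.  14.2]
```

```bash
cat > jar.py <<'E'
from h import *
im,d,W=cloud("side");h=cv2.cvtColor(im,cv2.COLOR_RGB2HSV);m=(h[...,0]>3)&(h[...,0]<20)&(h[...,1]>110)&(h[...,2]>50)
k,l,s,c=cv2.connectedComponentsWithStats(m.astype(np.uint8))
for i in range(1,k):
    if s[i,4]>3 and 190<c[i][0]<275 and 130<c[i][1]<300: print(c[i].round(0),s[i,4],np.nanmedian(W[l==i],0).round(3))
s=get_state();print(s["t"],s["tool_pos"].round(4),s["wrist_force"].round(1))
cv2.imwrite("pics/jar.png",cv2.resize(im[100:260,160:300][...,::-1],(525,600),interpolation=cv2.INTER_CUBIC))
E
python3 jar.py
```

```text
17.9 [0.5837 0.0315 0.2246] [-5.2 -2.4  7.7]
```

>>> drive_tool(
  grip=[0,0,0,0,0,0,0,0,0,0,0,0],
  translation=[
    [0,0,1],
    [0,0,1],
    [0,0,1],
    [0,0,1],
    [0,0,1],
    [0,0,1],
    [0,0,1],
    [0,0,1],
    [0,0,1],
    [0,0,1],
    [0,0,1],
    [0,0,1],
  ],
  turn=[
    [0,0,0],
    [0,0,0],
    [0,0,0],
    [0,0,0],
    [0,0,0],
    [0,0,0],
    [0,0,0],
    [0,0,0],
    [0,0,0],
    [0,0,0],
    [0,0,0],
    [0,0,0],
  ],
)

```text
t: 18.9
tool_pos: [0.5837, 0.0315, 0.2243]
orientation: [0.996, -0.09, -0.002, -0.002]
wrist_force: [-5.3, -3.1, 11.2]
opening: 0.0004
gripper_force: 5.7
```

```bash
python3 jar.py
```

```text
18.95 [0.5837 0.0315 0.2243] [-5.7 -2.6 11.3]
```

Run:
```python
from h import *
im,d,W=cloud("side"); r=im[140:225:5,195:262:6].astype(int)
for i,row in enumerate(r): print(140+5*i," ".join("%02x%02x%02x"%tuple(p) for p in row))
z=W[140:225:5,195:262:6,2]; print((np.nan_to_num(z)*1000).astype(int)[::2])
```

```text
140 b6b3ad 8d8a86 918d8d 95908f a19e9c aea9a8 a6a09e 999595 a09b99 7f8992 747067 6a675b
145 898783 908e8b 8e8b8a 969291 a19b9c aba6a5 9e9a98 999492 95918f 929294 b3b2b3 b0adaf
150 878483 8c8986 8f8b89 94918f a4a09e a3a09f 989493 979393 8c8988 555151 a9a6a4 6d2221
155 686664 8a8684 8d8789 928d8c 9f9b99 a09a9a 989493 888684 636162 515050 858f99 443d3f
160 626161 696666 827f7e 928e8e 5f5e5d 727070 959190 646361 5e5d5a 64615f 828a91 656464
165 5c5a58 656361 696866 555352 595757 5c5a58 545251 5a5a59 5a5957 4e4d4e 535152 4c4b4b
170 9f9a95 575654 595957 adaba7 8d8f8d a4a6a3 555655 7d7a79 51514f 515051 595857 4d4e4c
175 a39f9c a39f9a 9b9a9a 5d5b5a 5c5858 5a5858 4f4e4c 575656 555352 535150 535050 494948
180 93908b 918d89 7a7c7a 6a6d68 555453 686a66 7d7e7a 6d6b69 6b6868 6e6b69 7e7a79 484846
185 928c89 7b7874 3a3a3a 3a3839 343433 393a39 343432 373834 373534 363735 373535 434242
190 938f8c 74746f 6d706e 6c7671 6b6d64 6a716f 636b67 4c4b4a 4f4e4d 524e4e 706e6c 484847
195 928f89 898887 5a5e59 806953 8f806e 8e7f73 7d654d 504e4d 4f4e4d 4d4d4d 4a4947 464645
200 938f8a 525250 555a57 948271 887f75 8c7d6
[... 155 characters left out ...]
4 858a8b a0a4a6 9ca1a3 60625f 4f4f4f 4d4d4e 504f4e 505050 504f4f
215 5d5c5b 585957 595a57 595a58 4d6352 61605f 626262 626160 646463 616260 6e6d6b 9c9898
220 595956 5a5c5c 447f4d 2d4e2f 2c5331 2f5732 40834e 5c5d5c 60605e 6f6e6e 838282 858483
[[ 33 185 182 182 179 180 182 186 189  23 296 297]
 [178 174 168 163 163 162 167 171 180 187  37 203]
 [175 163 155 148 141 144 154 161 174 189  21 180]
 [  2 178 155   0 106 103 157 191 140 142 140 154]
 [  0  -2  97  72 131 124 122 120 122 121 122 122]
 [ -1  -3  77  96 101  97  89   0   1  -1   0  84]
 [ -2  11  13  57  64  62  52  10  12  13  12  46]
 [  2  12  11  22  23  27  17  12  14  12  12  12]
 [ 11  11  12  89  81  85  94  11  13   8   9   9]]
```

Brownish tint at jar pixels (213–231,195–203) and an open throat suggest the lumps are in the jar. I'll hold a bit longer, then release straight up.

>>> drive_tool(
  grip=[0,0,0,0,0,0,0,0,0,0,0,0],
  translation=[
    [0,0,0],
    [0,0,0],
    [0,0,0],
    [0,0,0],
    [0,0,0],
    [0,0,-5],
    [0,0,-10],
    [0,0,-17],
    [0,0,-25],
    [0,0,-40],
    [0,0,-60],
    [0,0,-80],
  ],
  turn=[
    [0,0,0],
    [0,0,0],
    [0,0,0],
    [0,0,0],
    [0,0,0],
    [0,0,0],
    [0,0,0],
    [0,0,0],
    [0,0,0],
    [0,0,0],
    [0,0,0],
    [0,0,0],
  ],
)

```text
t: 20.0
tool_pos: [0.5849, 0.0347, 0.3024]
orientation: [0.996, -0.089, -0.002, -0.004]
wrist_force: [0.2, -0.4, 0.2]
opening: 0.0004
gripper_force: 0.0
```

>>> drive_tool(
  grip=[0,0,0,0,0,0,0,0,0,0,0],
  translation=[
    [0,5,-5],
    [0,25,-8],
    [0,55,-10],
    [0,90,-10],
    [0,125,-10],
    [0,160,-10],
    [0,195,-10],
    [0,230,-10],
    [0,260,-10],
    [0,275,-10],
    [0,275,-10],
  ],
  turn=[
    [0,0,0],
    [0,0,0],
    [0,0,0],
    [0,0,0],
    [0,0,0],
    [0,0,0],
    [0,0,0],
    [0,0,0],
    [0,0,0],
    [0,0,0],
    [0,0,0],
  ],
)

```text
t: 20.92
tool_pos: [0.5338, -0.2424, 0.3092]
orientation: [0.996, -0.094, -0.002, -0.002]
wrist_force: [1.6, -0.6, -0.1]
opening: 0.0003
gripper_force: 0.0
```

Run:
```python
from amb import *
for n in("side","top"):
    im,d,W=cloud(n);D=np.load(n+"0.npz")
    h=cv2.cvtColor(im,cv2.COLOR_RGB2HSV); m=((h[...,0]<6)|(h[...,0]>174))&(h[...,1]>150)&(h[...,2]>100)
    b=np.zeros_like(m); (b.__setitem__((slice(130,160),slice(250,285)),1) if n=="side" else b.__setitem__((slice(165,200),slice(215,250)),1))
    P=W[m&b.astype(bool)]; print("cap",n,np.nanmedian(P,0).round(3),len(P))
    amb(n)
    if n=="side": A=cv2.resize(im[100:240,160:330][...,::-1],(480,396),interpolation=cv2.INTER_CUBIC)
    else: B=cv2.resize(im[150:280,180:340][...,::-1],(480,390),interpolation=cv2.INTER_CUBIC); C=cv2.resize(im[205:250,200:250][...,::-1],(320,288),interpolation=cv2.INTER_CUBIC)
    if n=="side": E=cv2.resize(im[160:220,195:260][...,::-1],(320,300),interpolation=cv2.INTER_CUBIC)
c=np.zeros((600,800,3),np.uint8);c[:300,:320]=E;c[300:588,:320]=C;c[:390,320:]=B;c[390:590,320:563]=cv2.resize(A,(243,200));cv2.imwrite("pics/fin.png",c)
```

```text
cap side [nan nan nan] 0
cap top [0.585 0.038 0.226] 112
  return np.nanmean(a, axis, out=out, keepdims=keepdims)
```

View pics/fin.png

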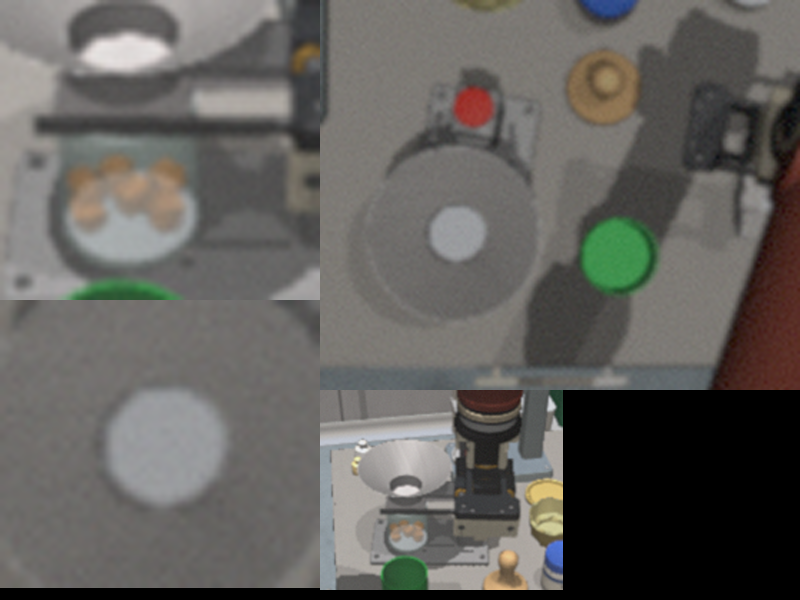

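The last picture shows six lumps in the jar (crop 80–170, 165–215). The funnel is empty with its gate shut. The cap is up again at z = 0.226, and the jar stands in its place. The arm is clear of everything.

```bash
python3 -c "
from cell import *
print(get_state()['joint_vel'].round(3)); print(hand_in())"
```

```text
[-0.011 -0.004  0.001 -0.001  0.005  0.002  0.001]
the job is handed in; nothing more can be done
None
```

The job is handed in at about 21 s of robot time: all six lumps are in the jar under the funnel, the plunger is back up, the empty scoop stands upright where it was, and I saw no sign that the pots or the tamper had moved.

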